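# Hang the bird houses on the drying rail and crank it to the drier

## Task

Hang every bird house that stands on the bench by its bail on the drying rail, each on a hook of its own with the hook in the crook at the middle of the bail. When all of them hang, crank the handwheel to run the rail along until the black mark on the rail is right under the drier's pointer. Leave the houses hanging still and do not knock over the paint jars.

Things in the scene. Friction and masses are not known exactly. Their poses are not given: they have to be found in the camera images.
- house1: wooden bird house, square with a dark gabled roof; about 90 x 100 mm, roof peak 95 mm high, about 260 g (180 to 340). A stiff steel bail stands over it in its y-z plane: two legs and a bar with a raised crook in its middle; free space between roof and bar. Origin: centre of the underside; z up, entrance hole to -x. Starts standing on the bench; absent (None) in some starts.
- house2: wooden bird house, round (92 mm across) with a low cone roof; about 90 x 100 mm, roof peak 95 mm high, about 260 g (180 to 340). A stiff steel bail stands over it in its y-z plane: two legs and a bar with a raised crook in its middle; free space between roof and bar. Origin: centre of the underside; z up, entrance hole to -x. Starts standing on the bench; absent (None) in some starts.
- house3: wooden bird house, gabled, on a flat feeding tray; about 90 x 100 mm, roof peak 95 mm high, about 260 g (180 to 340). A stiff steel bail stands over it in its y-z plane: two legs and a bar with a raised crook in its middle; free space between roof and bar. Origin: centre of the underside; z up, entrance hole to -x. Starts standing on the bench; absent (None) in some starts.
- bail1 (a point): top middle of house1's bail: centre line of the raised crook that is meant to sit on a hook, 175 mm above the underside. The bail is 10 mm round steel rod along the house's y axis: legs at y = +-62 mm, straight level bar at 163 mm (centre line) from y = +-62 to +-22 mm, then rising to the crook, which is level from y = -8 to +8 mm
- bail2 (a point): top middle of house2's bail: centre line of the raised crook that is meant to sit on a hook, 175 mm above the underside. The bail is 10 mm round steel rod along the house's y axis: legs at y = +-62 mm, straight level bar at 163 mm (centre line) from y = +-62 to +-22 mm, then rising to the crook, which is level from y = -8 to +8 mm
- bail3 (a point): top middle of house3's bail: centre line of the raised crook that is meant to sit on a hook, 175 mm above the underside. The bail is 10 mm round steel rod along the house's y axis: legs at y = +-62 mm, straight level bar at 163 mm (centre line) from y = +-62 to +-22 mm, then rising to the crook, which is level from y = -8 to +8 mm
- rack: the drying rack's fixed base: a low aluminium track along its y axis on the bench, a grey drive housing at its -y end. Origin on the bench; x points away from the robot, z up. A wooden rail (20 mm square, 480 mm long, centre line 217 mm up, 95 mm to rack +x of the hook points) slides along y on two posts; travel 210 mm.
- hook1 (a point): one of three like hooks 160 mm apart: the one at -y, nearest the handwheel. The point is where the crook of a hanging bail rests, 197 mm above the bench (the house's underside is then 22 mm up). Shape of all three: 10 mm rod coming 90 mm from the rail towards rack -x; it dips into a 20 mm long valley, rod centre line 10 mm under the point (more at hook2 and hook3).
- hook2 (a point): one of three like hooks 160 mm apart: the middle one. The point is where the crook of a hanging bail rests, 197 mm above the bench (the house's underside is then 22 mm up). The free end of each, 30 mm to rack -x of the point, turns up to 29 mm above the point.
- hook3 (a point): one of three like hooks 160 mm apart: the one at +y. The point is where the crook of a hanging bail rests, 197 mm above the bench (the house's underside is then 22 mm up). Behind the valley each hook rises, 36 mm to rack +x, to 24 mm above the point. A bail let down from above within 12 mm of the point slides into the valley.
- wheel: level handwheel: rim 65 mm radius to its centre line, 12 mm thick; hub 26 mm wide; three 10 mm spokes, one along body x, others 120 deg either side. Origin: centre, at rim height, 88 mm above the bench (40 mm high housing below). Anticlockwise from above drives the rail to rack +y, 18 mm per rad; clockwise back. Needs 5 to 9 rad anticlockwise. Takes about 4 N at the rim; stays where left.
- mark (a point): black line across the top of the rail, at its middle above hook2 (228 mm above the bench), moves with the rail
- pointer (a point): tip of the fixed steel pointer that hangs down from a rod on the green warm-air drier behind the rack (243 mm above the bench, 16 mm above the rail's top), above the path of the mark. The drier is a 90 x 170 x 120 mm box 125 mm farther from the robot.
- jar1: amber glass paint jar, 68 mm across, 110 mm high; origin centre of underside, z up
- jar2: green glass paint jar, 72 mm across, 100 mm high; origin centre of underside, z up
Things that resemble listed ones, but are neither listed nor needed, are in the scene too. Leave any blue look-alike of the house1 alone.

How it is judged:
By the outcome, as a careful person would: the job done as asked, in the order asked, and still so for the second after the job is handed in, with the robot touching nothing.
Of house1, house2, house3 only 2 to 3 are there at a start; the rules pass over those that are not, and their reading is None.
At some moment in a run one of house1, house2, house3 may be knocked a few centimetres aside while the robot is not near it.
Once in a run the grip may slacken for a moment while it holds something.
It also fails if it takes over 210 s, if anything falls off the work surface, if the arm or the gripper's body presses on something with over 40 N, if the wrist force passes 120 N, or if a joint passes its speed limit or range.

## Robot

A 6-joint arm with a two-finger parallel gripper is mounted at the origin on the work surface. World frame = base frame: x ahead of the robot, y to its left, z up, the work surface at z = 0. Lengths are in mm, angles in rad, forces in N, time in s.
With the tool pointing down it reaches from about 375 to 925 mm from the base axis. Payload 5.7 kg.
Tool frame: the origin (TCP) lies at the centre of the arm's flange, where the gripper is bolted on; the fingertips stand 182 mm ahead of it and the grasp point (between the pads) lies 163 mm ahead of it (r.hold_point_z is the distance from the TCP to the grasp point, in mm); z points along the fingers, y is the line along which they close (so a half turn about z gives the same grasp; the last joint's range is limited). The gripper opens to 88 mm and grips with 3 to 60 N. Pads are 20 mm wide; open, the fingers measure 115 mm over their backs; the gripper's body (75 mm by 178 mm) begins 61 mm behind the grasp point.
Start: joints at [1.016, 0.359, 1.51, -0, 1.272, -0.115], TCP at [255.454, 542.889, 404.623] pointing down, gripper open.
Joint ranges: [-2.97, 2.97], [-1.01, 2.36], [0.21, 2.38], [-0.96, 4.11], [0.2, 2.71], [-2.98, 2.98]. Speed limits (rad/s): [2.39, 2.39, 3.14, 3.14, 3.14, 3.14].

## Interface

Orientations are given as [roll, pitch, yaw] about the fixed x, y, z axes, in that order (R = Rz(yaw) Ry(pitch) Rx(roll)).
In Python, from plant import r gives the robot as it stands.
- The arm moves only by the tool servo_tool, never from a script. Its argument "targets" is one flat list of numbers, 7 for each row, row after row: the shift along the tool's x, y, z each as a share of 60 mm, from -1 to 1, then the turn, a rotation vector about the tool's x, y, z each as a share of 0.1 rad, from -1 to 1, then the opening, from 0 (shut) to 1 (fully open). A call has 1 to 12 rows; each row shifts and turns the commanded pose from where the row before left it, along the tool's axes as they then stand; what a row does not reach is not made up. A row lasts 1/8 s, in which the tool goes at most 62.5 mm and 10.7 degrees, less where a joint would pass 70% of its speed; a pose out of reach is approached as far as the arm can. A call with a number of a shift or a turn outside -1 to 1 is refused whole. A call with a gripper value outside its range is refused whole. The fingers move at their own pace and stop on an object; "force" is the grip in N (left out, the last holds). Time passes only in rows, so rows that do not move let the fingers close. It gives the time, the measured TCP pose, the force, the opening and the grip force at its end, in the units of the state.
- r.get_state(): the state, without advancing time (a new reading comes with each control period).
- r.read_camera(name): name is "scene" or "top"; returns the picture (480x640x3 uint8, red, green, blue); there is no depth.
- r.camera_model(name): a dict with "fovy" (degrees; the focal length in pixels is half the picture's height over the tangent of half this angle, whatever the lens; pixels are square), "cx", "cy" (the principal point, pixels), "xyz" and "attitude" of the camera in the world. Camera axes: x right, y down, z forward; pixel columns grow to the right and rows downward; lengths in mm; the calibration is good to about 2 mm. A picture is of the moment at which its call begins. camera_model takes no time and is no camera call.
- r.sign_off(): hands the job in; it is judged then, once.
Trained networks look in the newest picture that a camera, given by its name, has taken for a name from the list of things; names that differ only in an ending like _2 or _b are one class to them, and where a whole thing is asked for, a point or a joint stands for the part that bears it (a point fixed in the world has none). Each returns a list of dicts, best first, with "confidence" (0 to 1); they miss things now and then, are a little off and sometimes report something else, mostly with a low value. They report only what shows in the picture. A call takes as long as a camera call. They do not tell look-alikes from the thing itself.
- r.recognise(camera, query): "location" ([column, row] in pixels, amid what is visible of it).
The state is a dict: "time": time; "joint_pos": joint angles; "dq": joint speeds; "joint_torque": joint torques, N m; "tcp_pos": TCP position; "ee_rot": TCP orientation; "wrist_force": force on the tool from outside, world axes, zero at the start; "torque": the same for the moment, N m; "gripper_width": opening from 0.0 (shut) to 1.0 (fully open); "finger_force": force on a finger pad.
Only numpy, scipy, OpenCV 4.12 (cv2) and the standard library are available. Lean on these libraries where they do the work, as an engineer would, in place of code of your own. Each camera call takes 0.05 s, during which the arm holds its last target. There are 200 camera calls.

## Working session

There is one attempt and no reset: what is moved stays moved. The work goes in short steps, Python scripts to look and compute and a tool call to move; the robot and the scene stay as the last step left them, time stands still between calls to the robot, and variables do not carry over. Pictures are saved under pics/ and viewed, at most 14 in all, crops included, and the job is handed in when it is done.

Besides the shell and the picture viewer there is one more tool, called after ">>>" as name(argument=value, ...), one argument or row to a line, values as JSON. servo_tool: Moves the arm, as the interface text tells. Shift numbers are shares of 60 mm and turn numbers shares of 0.1 rad, none past 1 either way. Its arguments: {"type":"object","properties":{"targets":{"type":"array"},"force":{"type":"number"}},"required":["targets"]}

```bash
ls; mkdir -p pics
cat > h.py <<'E'
import numpy as np, cv2
from scipy.spatial.transform import Rotation as R
from plant import r
def cam(n):
    m=r.camera_model(n); f=240/np.tan(np.radians(m["fovy"])/2)
    a=np.array(m["attitude"],float)
    Rm=a if a.shape==(3,3) else R.from_euler('xyz',a).as_matrix()
    return f,m["cx"],m["cy"],np.array(m["xyz"],float),Rm
def ray(n,px):
    f,cx,cy,p,Rm=cam(n); return p,Rm@np.array([(px[0]-cx)/f,(px[1]-cy)/f,1])
def atz(n,px,z):
    p,d=ray(n,px); return (p+d*(z-p[2])/d[2]).round(1)
def proj(n,P):
    f,cx,cy,p,Rm=cam(n); q=Rm.T@(np.array(P,float)-p); return np.array([cx+f*q[0]/q[2],cy+f*q[1]/q[2]]).round(1)
def snap(n,fn,box=None,s=1):
    im=r.read_camera(n)[:,:,::-1]; 
    if box: im=im[box[1]:box[3],box[0]:box[2]]
    cv2.imwrite("pics/"+fn,cv2.resize(im,None,fx=s,fy=s,interpolation=cv2.INTER_CUBIC));
E
python3 - <<'E'
from h import *
for n in("scene","top"):
    print(n,r.camera_model(n)); snap(n,n+"0.png")
    for q in["house1","house2","house3","bail1","bail2","bail3","hook1","hook2","hook3","wheel","mark","pointer","jar1","jar2"]:
        print(q,[(np.round(d["location"]).tolist(),round(d["confidence"],2)) for d in r.recognise(n,q)][:4])
print(r.get_state())
E
```

```text
pics
scene {'fovy': 57.289979371686044, 'cx': 323.23453350295966, 'cy': 239.91983810676774, 'xyz': array([ 875.31055682, -525.92801053, 1167.86554027]), 'attitude': array([-2.57162074,  0.00803793,  0.56990054])}
house1 [([282.0, 272.0], 0.91), ([317.0, 236.0], 0.79), ([386.0, 169.0], 0.68), ([331.0, 373.0], 0.65)]
house2 [([282.0, 272.0], 0.91), ([317.0, 236.0], 0.79), ([386.0, 169.0], 0.68), ([331.0, 373.0], 0.65)]
house3 [([282.0, 272.0], 0.91), ([317.0, 236.0], 0.79), ([386.0, 169.0], 0.68), ([331.0, 373.0], 0.65)]
bail1 [([320.0, 237.0], 0.95), ([282.0, 273.0], 0.72), ([384.0, 172.0], 0.67)]
bail2 [([320.0, 237.0], 0.95), ([282.0, 273.0], 0.72), ([384.0, 172.0], 0.67)]
bail3 [([320.0, 237.0], 0.95), ([282.0, 273.0], 0.72), ([384.0, 172.0], 0.67)]
hook1 [([364.0, 289.0], 0.65), ([319.0, 237.0], 0.29)]
hook2 [([364.0, 289.0], 0.65), ([319.0, 237.0], 0.29)]
hook3 [([364.0, 289.0], 0.65), ([319.0, 237.0], 0.29)]
wheel [([231.0, 400.0], 0.94)]
mark [([362.0, 290.0], 0.67), ([234.0, 397.0], 0.38)]
pointer [([434.0, 275.0], 0.83), ([362.0, 293.0], 0.32)]
jar1 [([200.0, 310.0], 0.79), (
[... 1087 characters left out ...]
14.0], 0.65)]
{'time': 1.5, 'joint_pos': array([ 1.01591060e+00,  3.58767976e-01,  1.51038825e+00,  2.12117127e-05,
        1.27247709e+00, -1.15101637e-01]), 'dq': array([-0.00104188,  0.00066826,  0.00158404, -0.00027721,  0.00058557,
        0.00102834]), 'joint_torque': array([ 1.11624620e-03, -5.15311682e+01, -2.71134192e+01,  6.76554465e-02,
        2.42599641e-02,  5.05299397e-05]), 'tcp_pos': array([255.44717395, 542.89866546, 404.64634343]), 'ee_rot': array([-3.14155459e+00, -2.48102070e-05,  2.70180233e+00]), 'wrist_force': array([-0.82206605, -0.31539929, -0.28994009]), 'torque': array([0.04197312, 0.02714139, 0.00214097]), 'finger_force': 0.0, 'gripper_width': 0.9991740410417697}
```

View pics/scene0.png

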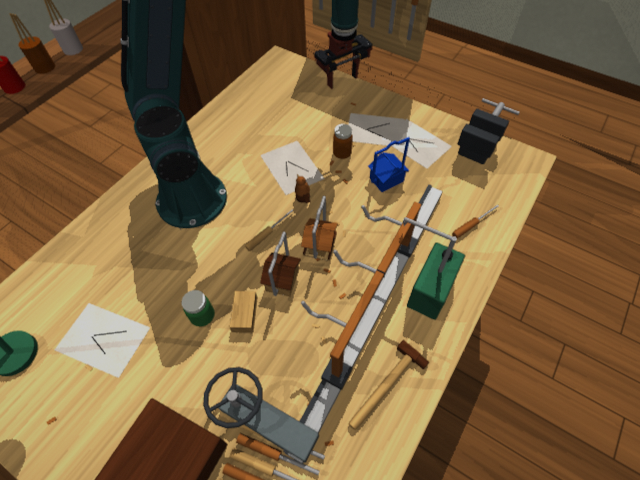

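View pics/top0.png

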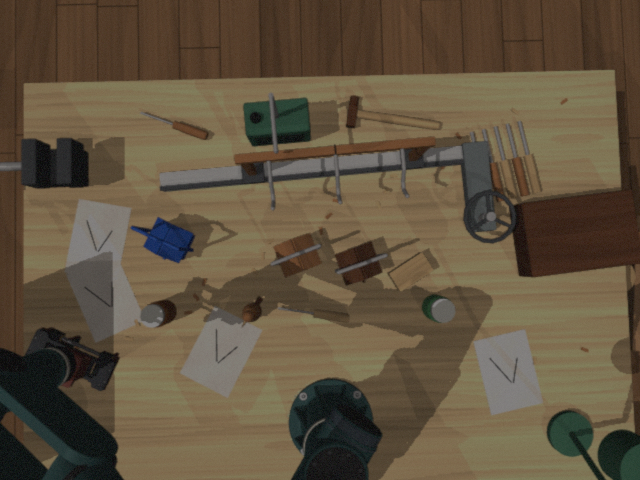

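The scene shows two bird houses on the bench: A at scene (282,272)/top (359,263), with a dark gabled roof, and B at scene (320,237)/top (297,255), with a brown roof. The blue one at scene (386,169)/top (167,242) is the look-alike. A and B fit the description, and I'll confirm that in one crop. The jars are at top (439,310) and (155,314), and the wheel is at top (490,215).

Run:
```python
from h import *
a=r.read_camera("top")[:,:,::-1]; b=r.read_camera("scene")[:,:,::-1]
A=cv2.resize(a[130:290,260:420],(400,400),interpolation=cv2.INTER_CUBIC)  #2.5x
A=cv2.resize(a[140:290,262:412],(600,600),interpolation=cv2.INTER_CUBIC)[:, :]
B=cv2.resize(b[180:330,255:305+0][:, :],(200,600),interpolation=cv2.INTER_CUBIC)
cv2.imwrite("pics/c1.png",A)
B=cv2.resize(b[180:340,220:430],(788,600),interpolation=cv2.INTER_CUBIC); cv2.imwrite("pics/c2.png",B)
```

```text
(no output)
```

View pics/c1.png

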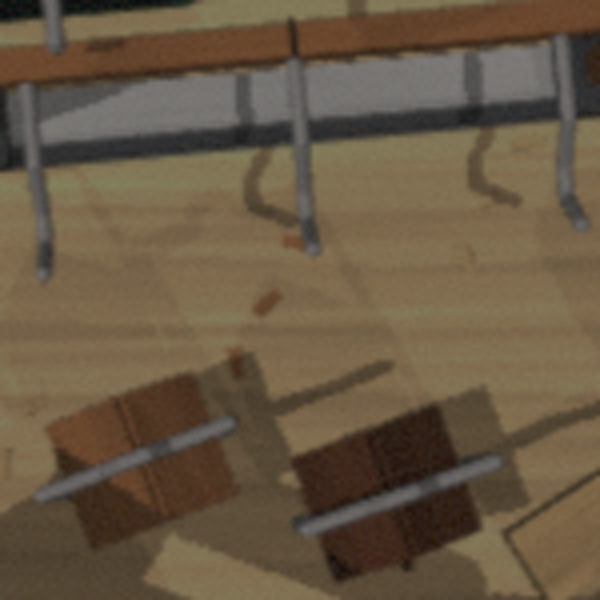

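View pics/c2.png

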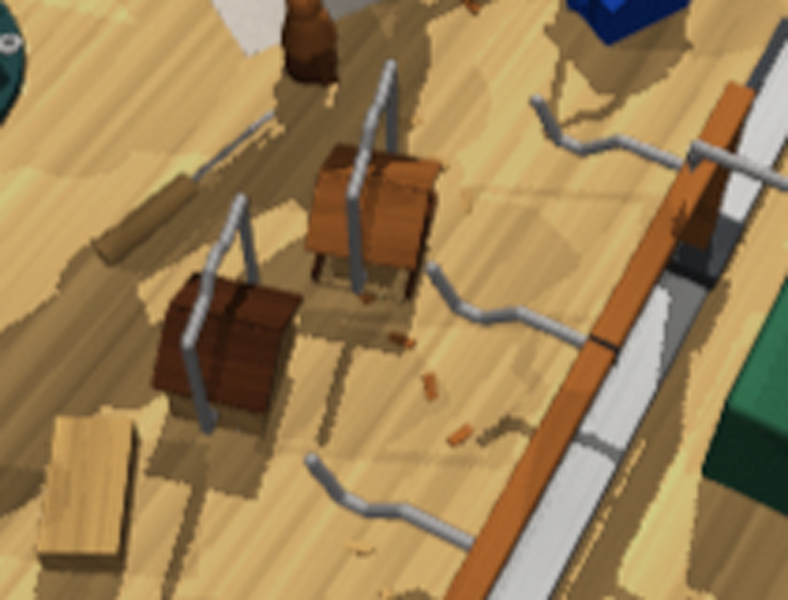

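House A has a dark gabled roof, so it is house1. House B is brown and stands on a tray, so it is house3. House2 is absent. In the top crop the bail ends are house3 (38,497)-(235,424) and house1 (298,527)-(500,461). The hook tips are (43,273), (312,250) and (580,225), the mark is (293,38) and the pointer tip is about (53,48).

Run:
```python
from h import *
c=lambda p:(262+p[0]/4,140+p[1]/4)
d=lambda p:(220+p[0]/3.752,180+p[1]/3.75)
for n,e in(("h3",((38,497),(235,424))),("h1",((298,527),(500,461)))):
    a,b=[atz("top",c(p),163) for p in e]; print(n,a,b,(a+b)/2,np.linalg.norm(a-b),"yaw",np.degrees(np.arctan2(*(a-b)[[1,0]])))
for n,e in(("h3",((391,65),(353,193))),("h1",((240,198),(190,343)))):
    a,b=[atz("scene",d(p),163) for p in e]; print(n,"scene",a,b,(a+b)/2,np.linalg.norm(a-b),"yaw",np.degrees(np.arctan2(*(a-b)[[1,0]])))
for p in((43,270),(312,247),(580,222)): print("tip top",atz("top",c(p),222))
for p in((536,100),(433,267),(311,458)): print("tip sc",atz("scene",d(p),222))
print("mark",atz("top",c((293,38)),227),atz("scene",d((604,344)),227))
print("rail ends",[atz("top",p,227) for p in((236,159),(436,142.5))])
print("pointer",atz("top",c((53,48)),243),atz("scene",d((692,160)),243))
print("wheel",atz("top",(489.5,216),88),atz("scene",(234,397),88))
print("jars",atz("top",(439,310),100),atz("top",(152,314),110))
```

```text
h3 [438.7 137.1 163. ] [480.6  14.1 163. ] [459.65  75.6  163.  ] 129.9407942102864 yaw 108.81143063906914
h1 [415.8 -23.2 163. ] [ 453.2 -149.7  163. ] [434.5  -86.45 163.  ] 131.9128879222951 yaw 106.4704284396086
h3 scene [444.3 136.9 163. ] [484.8  21.8 163. ] [464.55  79.35 163.  ] 122.01745776732116 yaw 109.38533595995611
h1 scene [417.3 -26.2 163. ] [ 458.1 -143.2  163. ] [437.7 -84.7 163. ] 123.9098059073615 yaw 109.22458032044628
tip top [573.  125.7 222. ]
tip top [582.5 -33.6 222. ]
tip top [ 593.3 -193.   222. ]
tip sc [574.5 126.6 222. ]
tip sc [585.8 -31.6 222. ]
tip sc [ 595. -191.  222.]
mark [706.5 -25.6 227. ] [711.5 -24.5 227. ]
rail ends [array([689.6, 209.4, 227. ]), array([ 717.4, -265.5,  227. ])]
pointer [700.3 115.2 243. ] [696.5 124.6 243. ]
wheel [ 550.3 -437.1   88. ] [ 554.7 -435.2   88. ]
jars [ 307.4 -290.1  100. ] [319.1 451.  110. ]
```

```bash
cat >> h.py <<'E'
def plan(start,goal,n=None,g=1.0):
    """start/goal = (x,y,z,yawdeg); tool down. prints rows (shares)"""
    x,y,z,w=map(float,start); G=np.array(goal[:3],float); gw=goal[3]
    if n is None:
        n=int(np.ceil(max(np.linalg.norm(G-[x,y,z])/52,abs(np.radians(gw-w))/.095,1)))
    out=[]; p=np.array([x,y,z]); a=np.radians(w)
    for k in range(n):
        q=p+(G-p)/(n-k); b=a+(np.radians(gw)-a)/(n-k); d=q-p
        sx=d[0]*np.cos(a)+d[1]*np.sin(a); sy=d[0]*np.sin(a)-d[1]*np.cos(a)
        row=np.round([sx/60,sy/60,-d[2]/60,0,0,-(b-a)/.1,g],2); out.append(row)
        s=row[:3]*60; p=p+[s[0]*np.cos(a)+s[1]*np.sin(a),s[0]*np.sin(a)-s[1]*np.cos(a),-s[2]]; a-=row[5]*.1
    print(n,"end",p.round(1),round(np.degrees(a),1)); print(",  ".join(",".join("%g"%v for v in o) for o in out))
    return (*p,np.degrees(a))
E
python3 - <<'E'
from h import *
s=r.get_state(); p=(*s["tcp_pos"],np.degrees(s["ee_rot"][2]))
e=plan(p,(471,50.5,405,109)); e=plan(e,(471,50.5,326,109),3)
E
```

```text
11 end [470.8  50.2 405.2] 109.0
-0.61,-0.54,-0,0,0,0.73,1,  -0.65,-0.49,-0,0,0,0.73,1,  -0.68,-0.44,-0,0,0,0.73,1,  -0.72,-0.39,-0,0,0,0.73,1,  -0.74,-0.34,-0,0,0,0.72,1,  -0.76,-0.28,-0,0,0,0.73,1,  -0.78,-0.23,-0,0,0,0.72,1,  -0.8,-0.17,-0,0,0,0.73,1,  -0.81,-0.11,-0,0,0,0.72,1,  -0.81,-0.05,-0,0,0,0.73,1,  -0.82,0.01,-0.01,0,0,0.72,1
3 end [470.8  50.2 326. ] 109.0
0,0,0.44,0,0,0,1,  0,0,0.44,0,0,0,1,  0,0,0.44,0,0,0,1
```

>>> servo_tool(
  targets=[-0.61,-0.54,0,0,0,0.73,1,-0.65,-0.49,0,0,0,0.73,1,-0.68,-0.44,0,0,0,0.73,1,-0.72,-0.39,0,0,0,0.73,1,-0.74,-0.34,0,0,0,0.72,1,-0.76,-0.28,0,0,0,0.73,1,-0.78,-0.23,0,0,0,0.72,1,-0.8,-0.17,0,0,0,0.73,1,-0.81,-0.11,0,0,0,0.72,1,-0.81,-0.05,0,0,0,0.73,1,-0.82,0.01,-0.01,0,0,0.72,1,0,0,0,0,0,0,1],
  force=60,
)

```text
time: 3.1
tcp_pos: [472.2, 47.6, 405.5]
ee_rot: [3.141, 0.001, 1.898]
wrist_force: [-0.1, 0.3, -0.3]
gripper_width: 0.998
finger_force: 0.0
```

Run:
```python
from h import *
snap("scene","s1.png",(200,100,440,340),2.5)
s=r.get_state(); print(s["time"],s["tcp_pos"],s["ee_rot"])
b=np.array([462,77,163]);u=np.array([-.326,.946,0])
print([proj("scene",b+62*k*u) for k in(-1,0,1)], proj("scene",[471,50.5,163]))
```

```text
3.15 [471.26154303  49.04191275 405.29351342] [ 3.14149123e+00 -1.10524858e-04  1.90004413e+00]
[array([312.6, 231.9]), array([318.1, 214.1]), array([323.2, 197.2])] [315.6 222. ]
```

View pics/s1.png

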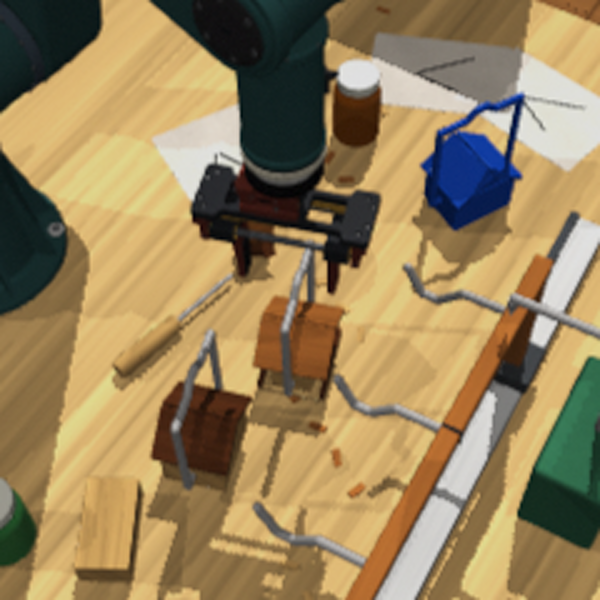

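House3 hasn't moved: its bail ends are at crop (308,255) and (286,330), and the open fingers straddle it. Now I descend and grip.

>>> servo_tool(
  targets=[0,0,0.44,0,0,0,1,0,0,0.44,0,0,0,1,0,0,0.44,0,0,0,1,0,0,0,0,0,0,0,0,0,0,0,0,0,0,0,0,0,0,0,0,0,0,0,0,0,0,0,0,0,0,0,0,0,0,0,0,0,0,0,0,0,0],
  force=60,
)

```text
time: 4.28
tcp_pos: [470.8, 50.1, 326.2]
ee_rot: [3.141, 0.0, 1.903]
wrist_force: [0.6, 1.1, -1.1]
gripper_width: 0.354
finger_force: 0.0
```

Run:
```python
from h import *
e=(470.8,50.2,326,109)
e=plan(e,(470.8,50.2,412,109),4,0)
print("hook 2")
y=np.array([-.061,.998]); h=np.array([614,-31]);
t=h-28*y; print(t)
e=plan(e,(*t,412,93.5),6,0); e=plan(e,(*t,349,93.5),6,0)
```

```text
4 end [470.8  50.2 411.8] 109.0
0,0,-0.36,0,0,-0,0,  0,0,-0.36,0,0,-0,0,  0,0,-0.36,0,0,-0,0,  0,0,-0.35,0,0,-0,0
hook 2
[615.708 -58.944]
6 end [615.9 -58.7 411.8] 93.5
-0.42,0.28,-0,0,0,0.45,0,  -0.4,0.3,-0,0,0,0.45,0,  -0.39,0.32,-0,0,0,0.45,0,  -0.38,0.34,-0,0,0,0.45,0,  -0.36,0.35,-0,0,0,0.45,0,  -0.34,0.37,-0,0,0,0.46,0
6 end [615.9 -58.7 348.8] 93.5
-0,-0,0.17,0,0,-0,0,  -0,-0,0.18,0,0,-0,0,  -0,-0,0.17,0,0,-0,0,  -0,-0,0.18,0,0,-0,0,  -0,-0,0.17,0,0,-0,0,  -0,-0,0.18,0,0,-0,0
```

>>> servo_tool(
  targets=[0,0,0,0,0,0,0,0,0,0,0,0,0,0,0,0,0,0,0,0,0,0,0,0,0,0,0,0,0,0,0,0,0,0,0],
)

```text
time: 4.9
tcp_pos: [470.9, 50.1, 326.1]
ee_rot: [3.141, 0.0, 1.903]
wrist_force: [0.6, -0.0, -1.0]
gripper_width: 0.099
finger_force: 60.0
```

Gripped: an opening of 0.10 is about 9 mm, which matches the rod. Lifting.

>>> servo_tool(
  targets=[0,0,-0.2,0,0,0,0,0,0,-0.36,0,0,0,0,0,0,-0.36,0,0,0,0,0,0,-0.36,0,0,0,0,0,0,-0.15,0,0,0,0,0,0,0,0,0,0,0],
)

```text
time: 5.65
tcp_pos: [470.8, 50.2, 412.4]
ee_rot: [3.141, 0.0, 1.903]
wrist_force: [-0.2, 0.5, -1.9]
gripper_width: 0.097
finger_force: 60.0
```

Run:
```python
from h import *
a=r.read_camera("scene")[:,:,::-1]; b=r.read_camera("top")[:,:,::-1]
A=cv2.resize(a[120:300,240:420],(400,400),interpolation=cv2.INTER_CUBIC);B=cv2.resize(b[140:320,230:410],(400,400),interpolation=cv2.INTER_CUBIC)
cv2.imwrite("pics/s2.png",np.hstack([A,B]))
```

```text
(no output)
```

View pics/s2.png

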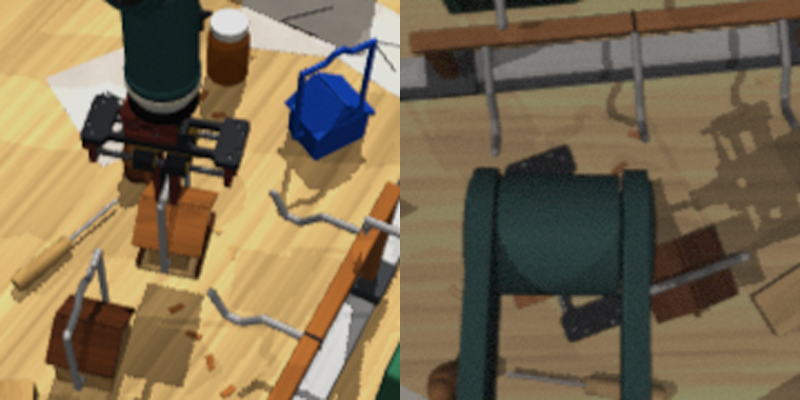

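House3 is lifted and level, with the fingers at crop (165,195) near its -y bail corner. I'll check the grip position along the bail numerically.

Run:
```python
from h import *
b=np.array([462,77,0]);u=np.array([-.326,.946,0])
f=lambda P:((proj("scene",P)-[240,120])*400/180).round(0)
for y in(-62,-50,-28,-22,0,62): print(y,f(b+y*u+[0,0,249]),"bottom leg",f(b+y*u+[0,0,100]))
print("fingertip",f([470.8,50.2,412-182]))
a=cv2.imread("pics/s2.png"); cv2.imwrite("pics/s2b.png",cv2.resize(a[120:300,80:260],(600,600),interpolation=cv2.INTER_CUBIC))
```

```text
-62 [159. 208.] bottom leg [163. 276.]
-50 [162. 200.] bottom leg [165. 268.]
-28 [166. 185.] bottom leg [169. 254.]
-22 [168. 181.] bottom leg [170. 251.]
0 [172. 167.] bottom leg [174. 237.]
62 [184. 128.] bottom leg [185. 200.]
fingertip [166. 195.]
```

View pics/s2b.png

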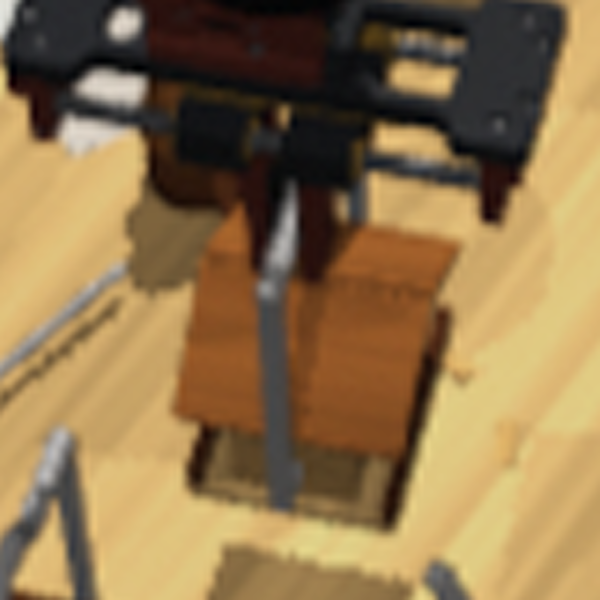

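House3 hangs level. Its bail corner is at crop (270,285), about 3 mm from the prediction, so I'll use a 30 mm offset. Carrying it over hook2.

>>> servo_tool(
  targets=[-0.42,0.28,0,0,0,0.45,0,-0.4,0.3,0,0,0,0.45,0,-0.4,0.32,0,0,0,0.45,0,-0.39,0.34,0,0,0,0.45,0,-0.37,0.35,0,0,0,0.45,0,-0.36,0.37,0,0,0,0.46,0,0,0,0,0,0,0,0,0,0,0.17,0,0,0,0,0,0,0.2,0,0,0,0,0,0,0,0,0,0,0],
)

```text
time: 7.0
tcp_pos: [615.2, -60.9, 387.8]
ee_rot: [-3.138, -0.001, 1.633]
wrist_force: [0.6, 1.2, -2.1]
gripper_width: 0.102
finger_force: 60.0
```

Run:
```python
from h import *
a=r.read_camera("scene")[:,:,::-1]; b=r.read_camera("top")[:,:,::-1]
A=cv2.resize(a[190:320,285:415],(400,400),interpolation=cv2.INTER_CUBIC);B=cv2.resize(b[120:250,270:400],(400,400),interpolation=cv2.INTER_CUBIC)
cv2.imwrite("pics/s3.png",np.hstack([A,B]))
s=r.get_state(); p=s["tcp_pos"]; print(s["time"],p,s["ee_rot"],s["wrist_force"])
```

```text
7.1 [616.04393301 -61.21514586 389.38364675] [-3.14081223e+00 -1.90750307e-04  1.63225201e+00] [-0.60923569 -0.3306711  -2.27137916]
```

View pics/s3.png

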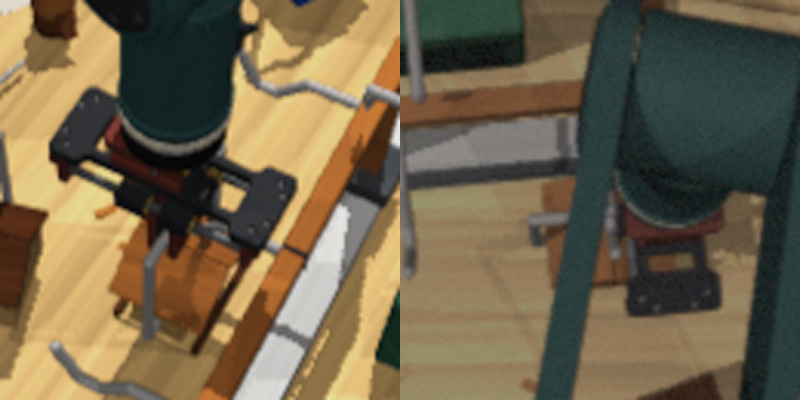

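Run:
```python
from h import *
print(atz("top",(313.5,192),228),"expect",np.array([614,-31])+62*np.array([-.061,.998]))
f=lambda P:((proj("scene",P)-[285,190])*400/130).round(0)
print("near corner expect",f([617.8,-92.9,226]))
```

```text
[606.5  28.5 228. ] expect [610.218  30.876]
near corner expect [149. 261.]
```

>>> servo_tool(
  targets=[0,0,0.17,0,0,0,0,0,0,0.17,0,0,0,0,0,0,0.16,0,0,0,0,0,0,0.1,0,0,0,0,0,0,0.03,0,0,0,0,0,0,0,0,0,0,0,0,0,0,0,0,0,0],
)

```text
time: 7.98
tcp_pos: [616.6, -61.7, 352.2]
ee_rot: [3.141, 0.0, 1.632]
wrist_force: [-0.1, -0.3, -2.3]
gripper_width: 0.101
finger_force: 60.0
```

>>> servo_tool(
  targets=[0,0,0.04,0,0,0,0,0,0,0.02,0,0,0,0,0,0,0,0,0,0,0,0,0,0,0,0,0,0],
)

```text
time: 8.48
tcp_pos: [616.4, -61.6, 348.3]
ee_rot: [-3.142, 0.0, 1.632]
wrist_force: [0.4, -0.1, -3.2]
gripper_width: 0.101
finger_force: 60.0
```

>>> servo_tool(
  targets=[0,0,0.04,0,0,0,0,0,0,0,0,0,0,0,0,0,0,0,0,0,0],
)

```text
time: 8.85
tcp_pos: [616.6, -61.5, 346.8]
ee_rot: [3.14, 0.0, 1.632]
wrist_force: [-1.3, 0.3, 5.5]
gripper_width: 0.099
finger_force: 60.0
```

Run:
```python
from h import *
a=r.read_camera("scene")[:,:,::-1]; b=r.read_camera("top")[:,:,::-1]
A=cv2.resize(a[210:310,300:400],(400,400),interpolation=cv2.INTER_CUBIC);B=cv2.resize(b[120:220,290:390],(400,400),interpolation=cv2.INTER_CUBIC)
cv2.imwrite("pics/s4.png",np.hstack([A,B]))
s=r.get_state(); p=s["tcp_pos"]; print(s["time"],p,s["wrist_force"],s["torque"])
```

```text
8.95 [616.61119324 -61.56166217 346.70613594] [-2.02982514  0.19968046  6.34431512] [0.2542553  0.28278333 0.02923766]
```

View pics/s4.png

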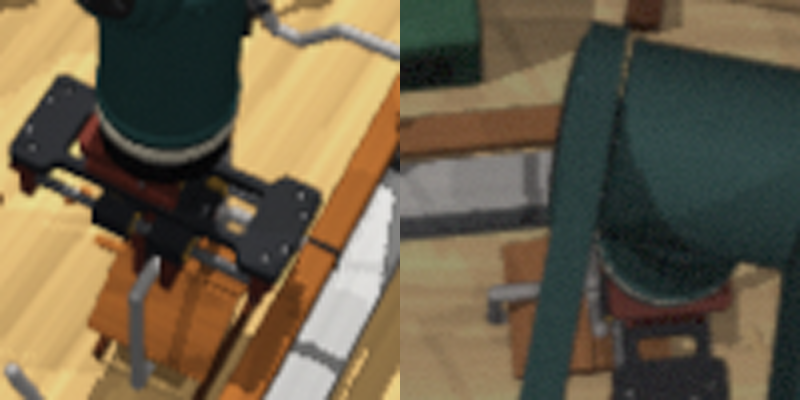

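Contact is felt at the right height (crook at 195–197 mm). Releasing, then rising.

>>> servo_tool(
  targets=[0,0,-0.03,0,0,0,0,0,0,0,0,0,0,0.2,0,0,0,0,0,0,0.3,0,0,0,0,0,0,0.4,0,0,0,0,0,0,0.5,0,0,0,0,0,0,0.5,0,0,0,0,0,0,0.5,0,0,-0.2,0,0,0,0.5,0,0,-0.5,0,0,0,0.5,0,0,-0.6,0,0,0,0.5,0,0,-0.4,0,0,0,0.5],
)

```text
time: 10.32
tcp_pos: [616.7, -61.7, 452.5]
ee_rot: [3.139, 0.001, 1.632]
wrist_force: [-0.9, -0.4, 0.7]
gripper_width: 0.503
finger_force: 0.0
```

Run:
```python
from h import *
s=r.get_state(); print(s["time"],s["tcp_pos"],s["ee_rot"],s["gripper_width"])
b=np.array([436.5,-85.5]);u=np.array([np.cos(np.radians(108.3)),np.sin(np.radians(108.3))])
t=b-30*u; print(t)
e=plan((*s["tcp_pos"],93.5),(*t,452,108.3)); 
e=plan(e,(*t,405,108.3),1); e=plan(e,(*t,326,108.3),3)
```

```text
10.325 [616.68640532 -61.65901151 452.48904381] [3.13890942e+00 8.37928631e-04 1.63180781e+00] 0.50335227498766
[ 445.91977368 -113.98276433]
4 end [ 445.9 -113.9  451.9] 108.3
-0.17,-0.72,0,0,0,-0.65,1,  -0.13,-0.73,0,0,0,-0.64,1,  -0.08,-0.74,0,0,0,-0.65,1,  -0.03,-0.75,0.01,0,0,-0.64,1
1 end [ 445.9 -113.9  405.1] 108.3
-0,-0,0.78,0,0,-0,1
3 end [ 445.9 -113.9  325.9] 108.3
-0,-0,0.44,0,0,-0,1,  -0,-0,0.44,0,0,-0,1,  -0,-0,0.44,0,0,-0,1
```

>>> servo_tool(
  targets=[-0.17,-0.72,0,0,0,-0.65,1,-0.13,-0.73,0,0,0,-0.64,1,-0.08,-0.74,0,0,0,-0.65,1,-0.03,-0.75,0.01,0,0,-0.64,1,0,0,0,0,0,0,1,0,0,0,0,0,0,1],
)

```text
time: 11.08
tcp_pos: [446.3, -114.0, 450.1]
ee_rot: [3.14, 0.001, 1.889]
wrist_force: [0.2, 0.5, -0.1]
gripper_width: 1.002
finger_force: 0.0
```

Run:
```python
from h import *
a=r.read_camera("scene")[:,:,::-1]
cv2.imwrite("pics/s5.png",cv2.resize(a[200:350,220:420],(800,600),interpolation=cv2.INTER_CUBIC))
f=lambda P:((proj("scene",P)-[220,200])*4).round(0)
b=np.array([436.5,-85.5,163]);u=np.array([np.cos(np.radians(108.3)),np.sin(np.radians(108.3)),0])
print("h1 corners expect",f(b+62*u),f(b-62*u), "h3 crook expect",f([614,-31,197]),[f([614-.061*k,-31+k,185]) for k in(62,-62)])
```

```text
h1 corners expect [255. 132.] [199. 286.] h3 crook expect [499. 245.] [array([542., 182.]), array([452., 330.])]
```

View pics/s5.png

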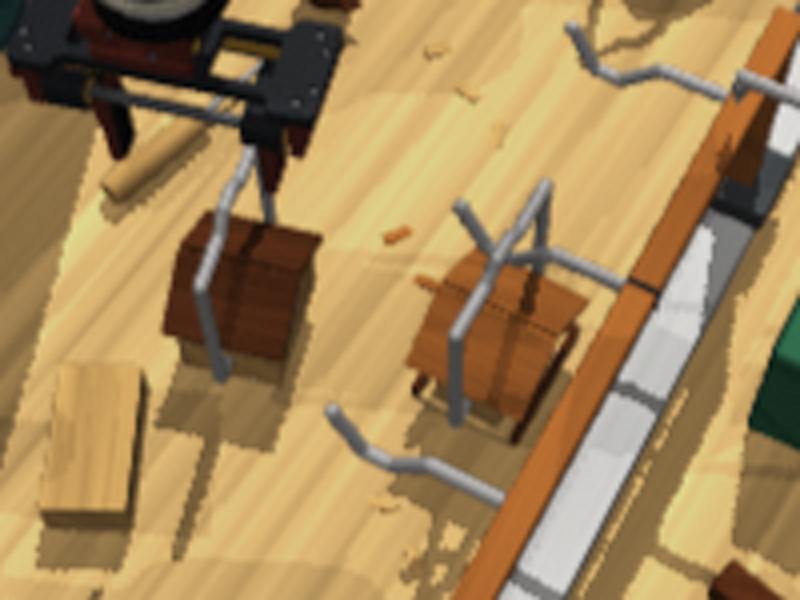

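House3 hangs on hook2, with its bail corners at crop (545,183) and (456,330) as expected and the hook in the crook. House1 hasn't moved (near corner (202,285), expected (199,286)). Next I grip house1.

>>> servo_tool(
  targets=[0,0,0.78,0,0,0,1,0,0,0.44,0,0,0,1,0,0,0.44,0,0,0,1,0,0,0.44,0,0,0,0.6,0,0,0,0,0,0,0,0,0,0,0,0,0,0,0,0,0,0,0,0,0,0,0,0,0,0,0,0,0,0,0,0,0,0,0,0,0,0,0,0,0,0,0,0,0,0,0,0,0,0,0,0,0,0,0,0],
  force=60,
)

```text
time: 12.62
tcp_pos: [445.6, -113.9, 323.1]
ee_rot: [-3.141, 0.0, 1.89]
wrist_force: [-0.7, 0.0, 1.0]
gripper_width: 0.103
finger_force: 60.0
```

>>> servo_tool(
  targets=[0,0,0,0,0,0,0,0,0,0,0,0,0,0],
)

```text
time: 12.88
tcp_pos: [445.6, -113.9, 323.1]
ee_rot: [-3.141, 0.0, 1.89]
wrist_force: [0.0, -0.2, 1.5]
gripper_width: 0.097
finger_force: 60.0
```

Run:
```python
from h import *
s=r.get_state(); p=s["tcp_pos"]; print(s["time"],p,s["gripper_width"])
e=(445.9,-113.9,326,108.3)
e=plan((*p,108.3),(*p[:2],412,108.3),4,0)
t=np.array([623.8,-190.7])-30*np.array([-.061,.998]); print(t)
e=plan(e,(*t,412,93.5),7,0)
```

```text
12.875 [ 445.61283718 -113.9135768   323.09718441] 0.0967002472699823
4 end [ 445.6 -113.9  411.9] 108.3
0,0,-0.37,0,0,-0,0,  0,0,-0.37,0,0,-0,0,  0,0,-0.37,0,0,-0,0,  0,0,-0.37,0,0,-0,0
[ 625.63 -220.64]
7 end [ 625.6 -220.3  411.9] 93.5
-0.38,0.33,-0,0,0,0.37,0,  -0.36,0.34,-0,0,0,0.37,0,  -0.35,0.35,-0,0,0,0.37,0,  -0.34,0.37,-0,0,0,0.37,0,  -0.32,0.38,-0,0,0,0.37,0,  -0.31,0.39,-0,0,0,0.37,0,  -0.29,0.4,-0,0,0,0.36,0
```

>>> servo_tool(
  targets=[0,0,-0.2,0,0,0,0,0,0,-0.37,0,0,0,0,0,0,-0.37,0,0,0,0,0,0,-0.37,0,0,0,0,0,0,-0.17,0,0,0,0,0,0,0,0,0,0,0],
)

```text
time: 13.62
tcp_pos: [445.8, -113.9, 412.4]
ee_rot: [3.141, 0.001, 1.89]
wrist_force: [-0.8, -0.7, -2.4]
gripper_width: 0.102
finger_force: 60.0
```

Run:
```python
from h import *
s=r.get_state(); p=s["tcp_pos"]; print(s["time"],p,s["gripper_width"],s["wrist_force"])
e=plan((*p,108.3),(480,-218,412,100),3,0)
e=plan(e,(625.6,-220.6,412,93.5),5,0)
a=r.read_camera("scene")[:,:,::-1]
cv2.imwrite("pics/s6.png",cv2.resize(a[200:350,220:420],(800,600),interpolation=cv2.INTER_CUBIC))
f=lambda P:((proj("scene",P)-[220,200])*4).round(0)
b=np.array([436.5,-85.5,252]);u=np.array([np.cos(np.radians(108.3)),np.sin(np.radians(108.3)),0])
print("h1 corners expect",f(b+62*u),f(b-62*u))
```

```text
13.625 [ 445.77955491 -113.86084562  412.4308947 ] 0.10239718926345877 [-0.76868534 -0.68047841 -2.38062709]
3 end [ 479.7 -217.8  411.8] 100.0
-0.61,-0,0,0,0,0.48,0,  -0.61,0.03,0,0,0,0.48,0,  -0.6,0.05,0.01,0,0,0.49,0
5 end [ 625.3 -220.7  411.8] 93.5
-0.09,0.48,-0,0,0,0.23,0,  -0.08,0.48,-0,0,0,0.23,0,  -0.07,0.48,-0,0,0,0.22,0,  -0.06,0.48,-0,0,0,0.23,0,  -0.06,0.48,-0,0,0,0.22,0
h1 corners expect [244.  55.] [183. 216.]
```

View pics/s6.png

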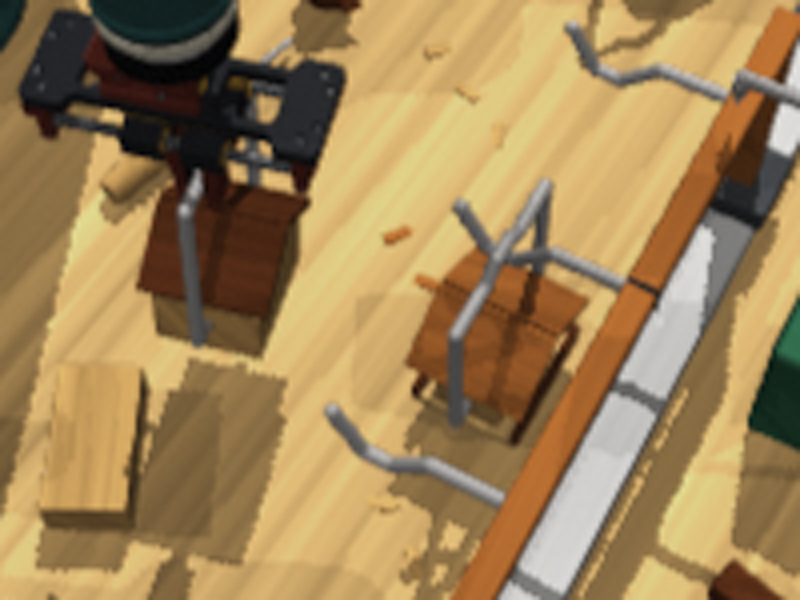

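House1 is lifted and level, with its near corner at crop (187,208). House3 still hangs. Carrying house1 to hook1.

>>> servo_tool(
  targets=[-0.61,0,0,0,0,0.48,0,-0.61,0.03,0,0,0,0.48,0,-0.6,0.05,0.01,0,0,0.49,0,-0.09,0.48,0,0,0,0.23,0,-0.08,0.48,0,0,0,0.23,0,-0.07,0.48,0,0,0,0.22,0,-0.06,0.48,0,0,0,0.23,0,-0.06,0.48,0,0,0,0.22,0,0,0,0,0,0,0,0,0,0,0.2,0,0,0,0,0,0,0.2,0,0,0,0,0,0,0.2,0,0,0,0],
)

```text
time: 15.18
tcp_pos: [624.3, -220.7, 373.9]
ee_rot: [-3.14, -0.001, 1.632]
wrist_force: [0.3, 0.0, -2.3]
gripper_width: 0.095
finger_force: 60.0
```

>>> servo_tool(
  targets=[0,0,0.18,0,0,0,0,0,0,0.1,0,0,0,0,0,0,0.05,0,0,0,0,0,0,0,0,0,0,0,0,0,0,0,0,0,0],
)

```text
time: 15.8
tcp_pos: [625.4, -220.9, 356.0]
ee_rot: [3.141, 0.001, 1.632]
wrist_force: [-0.4, -0.2, -3.1]
gripper_width: 0.103
finger_force: 60.0
```

>>> servo_tool(
  targets=[0,0,0.1,0,0,0,0,0,0,0.06,0,0,0,0,0,0,0,0,0,0,0,0,0,0,0,0,0,0],
)

```text
time: 16.3
tcp_pos: [625.7, -221.0, 347.9]
ee_rot: [3.139, 0.001, 1.632]
wrist_force: [-2.6, -0.1, 8.0]
gripper_width: 0.1
finger_force: 60.0
```

>>> servo_tool(
  targets=[0,-0.04,-0.02,0,0,0,0,0,0,0,0,0,0,0,0,0,0.03,0,0,0,0,0,0,0,0,0,0,0],
)

```text
time: 16.8
tcp_pos: [623.5, -221.1, 347.3]
ee_rot: [3.139, 0.001, 1.632]
wrist_force: [-1.2, 0.7, 11.9]
gripper_width: 0.096
finger_force: 60.0
```

>>> servo_tool(
  targets=[0,0,-0.03,0,0,0,0,0,0,0,0,0,0,0.2,0,0,0,0,0,0,0.3,0,0,0,0,0,0,0.4,0,0,0,0,0,0,0.5,0,0,0,0,0,0,0.5,0,0,0,0,0,0,0.5,0,0,-0.2,0,0,0,0.5,0,0,-0.5,0,0,0,0.5,0,0,-0.6,0,0,0,0.5,0,0,-0.4,0,0,0,0.3,0,-0.8,0,0,0,0,0],
)

```text
time: 18.3
tcp_pos: [577.1, -224.4, 452.6]
ee_rot: [3.135, 0.004, 1.633]
wrist_force: [-0.7, -0.1, -1.1]
gripper_width: 0.313
finger_force: 0.0
```

>>> servo_tool(
  targets=[-0.5,-0.8,0,0,0,0,0,-0.9,0,0,0,0,0,0,-0.9,0,0,0,0,0,0,-0.9,0,0,0,0,0,0,0,0,0,0,0,0,0],
)

```text
time: 18.92
tcp_pos: [538.2, -422.2, 449.5]
ee_rot: [3.141, 0.002, 1.628]
wrist_force: [-0.4, 0.7, -0.6]
gripper_width: 0.003
finger_force: 0.0
```

Run:
```python
from h import *
s=r.get_state(); print(s["time"],s["tcp_pos"],s["ee_rot"],s["gripper_width"])
a=r.read_camera("scene")[:,:,::-1]; b=r.read_camera("top")[:,:,::-1]
print("blank")
A=cv2.resize(a[200:460,200:440],(400,433),interpolation=cv2.INTER_CUBIC);B=cv2.resize(b[90:350,290:530],(400,433),interpolation=cv2.INTER_CUBIC)
cv2.imwrite("pics/s7.png",np.hstack([A,B])); cv2.imwrite("pics/raw_top.png",b); cv2.imwrite("pics/raw_scene.png",a)
f=lambda P:((proj("scene",P)-[200,200])*400/240).round(0)
g=lambda P:((proj("top",P)-[290,90])*400/240).round(0)
for n,h in(("h1",(623.8,-190.7)),("h2",(614,-31))): print(n,f([*h,197]),[f([h[0]-.061*k,h[1]+k,185]) for k in(62,-62)],g([*h,197]),[g([h[0]-.061*k,h[1]+k,185]) for k in(62,-62)])
W=[552,-436,88]; print("wheel",f(W),g(W),[g([W[0]+65*np.cos(t),W[1]+65*np.sin(t),88]) for t in(0,1.57,3.14,4.71)])
```

```text
18.925 [ 538.23799534 -422.21756162  449.50493446] [3.14094222e+00 2.28585939e-03 1.62809897e+00] 0.0026916257144908463
blank
h1 [189. 187.] [array([210., 156.]), array([167., 227.])] [189. 157.] [array([146., 162.]), array([230., 155.])]
h2 [241. 102.] [array([259.,  76.]), array([222., 138.])] [ 80. 167.] [array([ 38., 172.]), array([122., 164.])]
wheel [ 55. 328.] [332. 209.] [array([330., 168.]), array([291., 210.]), array([334., 250.]), array([372., 208.])]
```

View pics/s7.png

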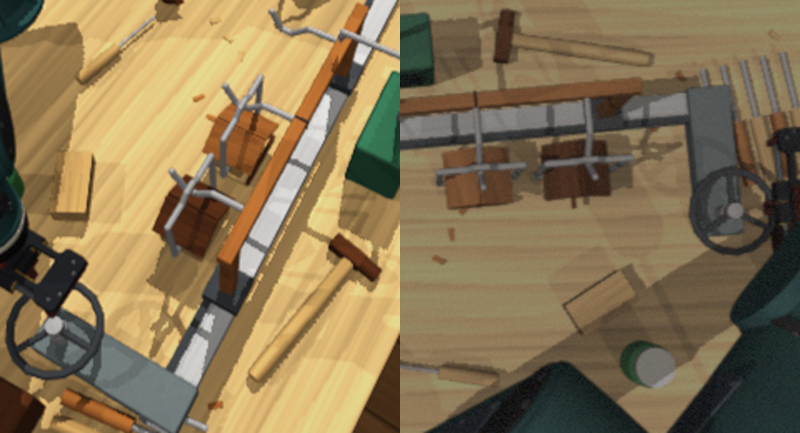

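Both houses hang in their crooks: the bail corners are at crop house1 (210,156)/(172,222) and house3 (259,78)/(224,138), as predicted. The wheel hub is at scene crop (53,326)/top crop (335,211). Next I find the spoke angles with a polar profile.

Run:
```python
from h import *
c1=atz("top",(491,216.6),92); c2=atz("scene",(231.8,395.6),92); print("hub",c1,c2)
a=cv2.imread("pics/raw_scene.png"); b=cv2.imread("pics/raw_top.png")
def samp(n,im,c,t,rr):
    P=np.array([proj(n,[c[0]+q*np.cos(t),c[1]+q*np.sin(t),88]) for q in rr],np.float32)
    return cv2.remap(im,P[:,0].reshape(1,-1),P[:,1].reshape(1,-1),cv2.INTER_LINEAR)[0]
# refine rim centre: darkest/greyest ring (low saturation)
for n,im in(("scene",a),("top",b)):
    hsv=cv2.cvtColor(im,cv2.COLOR_BGR2HSV); sat=hsv[:,:,1]
    best=min(((np.mean([np.mean(samp(n,sat,(x,y),t,[65])) for t in np.radians(range(0,360,12))]),x,y) for x in range(540,564,2) for y in range(-448,-424,2)))
    print(n,"rim",best)
    c=best[1:]
    print([(t,int(samp(n,sat,c,np.radians(t),[24,30,36,42,48]).mean()),int(samp(n,hsv[:,:,2],c,np.radians(t),[24,30,36,42,48]).mean())) for t in range(0,360,8)])
```

```text
hub [ 548.2 -439.5   92. ] [ 549.5 -435.8   92. ]Traceback (most recent call last):
  File "<stdin>", line 10, in <module>
  File "<stdin>", line 10, in <genexpr>
  File "<stdin>", line 5, in samp
  File "h.py", line 14, in proj
    f,cx,cy,p,Rm=cam(n); q=Rm.T@(np.array(P,float)-p); return np.array([cx+f*q[0]/q[2],cy+f*q[1]/q[2]]).round(1)
                 ~~~^^^
  File "h.py", line 5, in cam
    m=r.camera_model(n); f=240/np.tan(np.radians(m["fovy"])/2)
ValueError: time passes only in moves, steps and waits
```

```bash
sed -i 's/^def cam(n):/import functools\n@functools.cache\ndef cam(n):/' h.py
python3 - <<'E'
from h import *
a=cv2.imread("pics/raw_scene.png"); b=cv2.imread("pics/raw_top.png")
def samp(n,im,c,t,rr):
    P=np.array([proj(n,[c[0]+q*np.cos(t),c[1]+q*np.sin(t),88]) for q in rr],np.float32)
    return cv2.remap(im,P[:,0].reshape(1,-1),P[:,1].reshape(1,-1),cv2.INTER_LINEAR)[0]
for n,im in(("scene",a),("top",b)):
    hsv=cv2.cvtColor(im,cv2.COLOR_BGR2HSV); sat=hsv[:,:,1]
    best=min(((np.mean([np.mean(samp(n,sat,(x,y),t,[65])) for t in np.radians(range(0,360,12))]),x,y) for x in range(540,564,2) for y in range(-448,-424,2)))
    print(n,"rim",best); c=best[1:]
    print([(t,int(samp(n,sat,c,np.radians(t),[24,30,36,42,48]).mean()),int(samp(n,hsv[:,:,2],c,np.radians(t),[24,30,36,42,48]).mean())) for t in range(0,360,8)])
E
```

```text
scene rim (np.float64(21.3), 552, -434)
[(0, 19, 60), (8, 21, 74), (16, 21, 106), (24, 21, 94), (32, 21, 83), (40, 45, 108), (48, 66, 129), (56, 83, 141), (64, 94, 164), (72, 99, 182), (80, 100, 192), (88, 95, 197), (96, 96, 198), (104, 94, 194), (112, 82, 86), (120, 44, 40), (128, 37, 35), (136, 34, 35), (144, 30, 43), (152, 42, 36), (160, 68, 41), (168, 116, 138), (176, 126, 174), (184, 126, 167), (192, 128, 165), (200, 127, 165), (208, 126, 155), (216, 118, 147), (224, 104, 143), (232, 94, 123), (240, 25, 57), (248, 30, 56), (256, 53, 115), (264, 53, 124), (272, 57, 123), (280, 58, 118), (288, 49, 91), (296, 41, 87), (304, 27, 74), (312, 19, 65), (320, 19, 68), (328, 19, 87), (336, 18, 98), (344, 18, 106), (352, 18, 89)]
top rim (np.float64(14.5), 550, -438)
[(0, 8, 60), (8, 10, 56), (16, 9, 67), (24, 10, 81), (32, 9, 84), (40, 9, 82), (48, 9, 77), (56, 11, 77), (64, 9, 75), (72, 12, 72), (80, 11, 68), (88, 8, 68), (96, 10, 67), (104, 12, 66), (112, 9, 60), (120, 9, 50), (128, 13, 52), (136, 9, 66), (144, 19, 79), (152, 27, 93), (160, 40, 100), (168, 44, 93), (176, 48, 91), (184, 51, 91), (192, 45, 87), (200, 48, 84), (208, 64, 89), (216, 84, 90), (224, 90, 89), (232, 70, 73), (240, 13, 47), (248, 62, 68), (256, 97, 115), (264, 97, 111), (272, 97, 90), (280, 101, 85), (288, 95, 102), (296, 99, 100), (304, 96, 104), (312, 99, 107), (320, 98, 100), (328, 99, 88), (336, 84, 74), (344, 47, 69), (352, 12, 69)]
```

Run:
```python
from h import *
p,d=ray("top",(514,199)); q,e=ray("scene",(163,402))
A=np.stack([d,-e],1); s=np.linalg.lstsq(A,q-p,rcond=None)[0]; print("box corner",p+s[0]*d,q+s[1]*e)
s=r.get_state(); P=s["tcp_pos"]; w=np.degrees(s["ee_rot"][2])
c=np.array([551,-437]); t=np.radians(183); g=c+36*np.array([np.cos(t),np.sin(t)])
E=plan((*P,w),(*g,449.5,w),2,0); E=plan(E,(*g,300,w),4,0); E=plan(E,(*g,254,w),3,0)
# pointer & mark
print("mark",[(x["location"],x["confidence"]) for x in r.recognise("top","mark")][:2])
```

```text
box corner [ 575.52032986 -436.80849007  247.2336175 ] [ 500.75948836 -533.15292048  279.53912177]
2 end [ 515.  -438.7  449.4] 93.4
-0.16,-0.2,-0,0,0,-0,0,  -0.15,-0.21,-0,0,0,-0,0
4 end [ 515.  -438.7  300. ] 93.4
-0,0,0.62,0,0,-0,0,  -0,0,0.62,0,0,-0,0,  -0,0,0.63,0,0,-0,0,  -0,0,0.62,0,0,-0,0
3 end [ 515.  -438.7  253.8] 93.4
-0,0,0.26,0,0,-0,0,  -0,0,0.25,0,0,-0,0,  -0,0,0.26,0,0,-0,0
mark [([334.1, 154.9], 0.97)]
```

Run:
```python
from h import *
for u,v in(((521,276),(163,402)),((514,199),(226,445))):
    p,d=ray("top",u); q,e=ray("scene",v)
    s=np.linalg.lstsq(np.stack([d,-e],1),q-p,rcond=None)[0]; print("box corner",p+s[0]*d,q+s[1]*e)
```

```text
box corner [ 386.17038518 -540.8136279    25.46529816] [ 392.49002684 -535.24138631   22.75538497]
box corner [ 598.9498153  -523.06634542   44.20766128] [ 594.81016442 -526.63055288   45.24423319]
```

The box is low (under 50 mm), so the gripper body clears it. Lowering the closed fingers between the spokes.

>>> servo_tool(
  targets=[-0.16,-0.2,0,0,0,0,0,-0.15,-0.21,0,0,0,0,0,0,0,0,0,0,0,0,0,0,0.62,0,0,0,0,0,0,0.62,0,0,0,0,0,0,0.62,0,0,0,0,0,0,0.62,0,0,0,0,0,0,0.26,0,0,0,0,0,0,0.25,0,0,0,0,0,0,0.26,0,0,0,0,0,0,0,0,0,0,0],
  force=20,
)

```text
time: 20.45
tcp_pos: [515.0, -438.3, 253.3]
ee_rot: [-3.141, -0.001, 1.632]
wrist_force: [0.2, 1.4, 0.8]
gripper_width: 0.005
finger_force: 0.0
```

```bash
cat >> h.py <<'E'
def arc(t0,steps,c=(551,-437),rad=36,start=None,per=12,w=93.4):
    """t0 deg, steps list of rad increments"""
    a=np.radians(w); p=np.array(start); t=np.radians(t0); out=[]
    for d in steps:
        t+=d; q=np.array(c)+rad*np.array([np.cos(t),np.sin(t)]); v=q-p
        row=np.round([(v[0]*np.cos(a)+v[1]*np.sin(a))/60,(v[0]*np.sin(a)-v[1]*np.cos(a))/60],2)
        s=row*60; p=p+[s[0]*np.cos(a)+s[1]*np.sin(a),s[0]*np.sin(a)-s[1]*np.cos(a)]
        out.append("%g,%g,0,0,0,0,0"%tuple(row))
    for k in range(0,len(out),per): print(", ".join(out[k:k+per]))
    print("end",np.degrees(t),p)
E
python3 - <<'E'
from h import *
s=r.get_state(); print(s["tcp_pos"],s["wrist_force"])
arc(183,[.06,.1]+[.15]*46,start=s["tcp_pos"][:2])
c=lambda p:(262+p[0]/4,140+p[1]/4); d=lambda p:(220+p[0]/3.752,180+p[1]/3.75)
m=(np.array(atz("top",c((293,38)),227))+atz("scene",d((604,344)),227))/2
q=(np.array(atz("top",c((53,48)),243))+atz("scene",d((692,160)),243))/2
print(m,q,"dy rack",(q-m)[:2]@[-.061,.998])
E
```

```text
[ 515.03810082 -438.31140086  253.28723548] [0.23170652 1.35010486 0.82736843]
-0.05,0,0,0,0,0,0, -0.06,0.01,0,0,0,0,0, -0.08,0.02,0,0,0,0,0, -0.09,0.03,0,0,0,0,0, -0.07,0.05,0,0,0,0,0, -0.07,0.05,0,0,0,0,0, -0.06,0.07,0,0,0,0,0, -0.06,0.07,0,0,0,0,0, -0.03,0.08,0,0,0,0,0, -0.03,0.09,0,0,0,0,0, -0.01,0.09,0,0,0,0,0, -0,0.09,0,0,0,0,0
0.01,0.09,0,0,0,0,0, 0.03,0.08,0,0,0,0,0, 0.04,0.08,0,0,0,0,0, 0.05,0.08,0,0,0,0,0, 0.06,0.06,0,0,0,0,0, 0.07,0.06,0,0,0,0,0, 0.08,0.04,0,0,0,0,0, 0.09,0.03,0,0,0,0,0, 0.08,0.02,0,0,0,0,0, 0.09,0.01,0,0,0,0,0, 0.09,-0.01,0,0,0,0,0, 0.09,-0.02,0,0,0,0,0
0.08,-0.03,0,0,0,0,0, 0.08,-0.05,0,0,0,0,0, 0.07,-0.06,0,0,0,0,0, 0.06,-0.06,0,0,0,0,0, 0.05,-0.08,0,0,0,0,0, 0.04,-0.08,0,0,0,0,0, 0.02,-0.09,0,0,0,0,0, 0.02,-0.08,0,0,0,0,0, -0.01,-0.09,0,0,0,0,0, -0.01,-0.09,0,0,0,0,0, -0.03,-0.09,0,0,0,0,0, -0.04,-0.08,0,0,0,0,0
-0.05,-0.07,0,0,0,0,0, -0.06,-0.07,0,0,0,0,0, -0.07,-0.05,0,0,0,0,0, -0.08,-0.05,0,0,0,0,0, -0.09,-0.03,0,0,0,0,0, -0.09,-0.02,0,0,0,0,0, -0.09,-0,0,0,0,0,0, -0.09,0.01,0,0,0,0,0, -0.08,0.02,0,0,0,0,0, -0.09,0.03,0,0,0,0,0, -0.07,0.05,0,0,0,0,0, -0.07,0.06,0,0,0,0,0
end 587.508203362362 [ 526.7502515  -463.46106341]
[709.   -25.05 227.  ] [698.4 119.9 243. ] dy rack 145.3067
```

>>> servo_tool(
  targets=[-0.05,0,0,0,0,0,0,-0.06,0.01,0,0,0,0,0,-0.08,0.02,0,0,0,0,0,-0.09,0.03,0,0,0,0,0,-0.07,0.05,0,0,0,0,0,-0.07,0.05,0,0,0,0,0,-0.06,0.07,0,0,0,0,0,-0.06,0.07,0,0,0,0,0,-0.03,0.08,0,0,0,0,0,-0.03,0.09,0,0,0,0,0,-0.01,0.09,0,0,0,0,0,0,0.09,0,0,0,0,0],
)

```text
time: 21.95
tcp_pos: [553.0, -471.9, 252.4]
ee_rot: [-3.132, -0.005, 1.632]
wrist_force: [-12.9, -0.4, 1.1]
gripper_width: 0.004
finger_force: 5.2
```

>>> servo_tool(
  targets=[0.01,0.09,0,0,0,0,0,0.03,0.08,0,0,0,0,0,0.04,0.08,0,0,0,0,0,0.05,0.08,0,0,0,0,0,0.06,0.06,0,0,0,0,0,0.07,0.06,0,0,0,0,0,0.08,0.04,0,0,0,0,0,0.09,0.03,0,0,0,0,0,0.08,0.02,0,0,0,0,0,0.09,0.01,0,0,0,0,0,0.09,-0.01,0,0,0,0,0,0.09,-0.02,0,0,0,0,0],
)

```text
time: 23.45
tcp_pos: [585.2, -427.6, 255.0]
ee_rot: [3.139, 0.008, 1.632]
wrist_force: [-0.4, -10.9, -2.4]
gripper_width: 0.004
finger_force: 4.3
```

Run:
```python
from h import *
s=r.get_state(); print(s["tcp_pos"],s["wrist_force"])
for n in("top","scene"):
    im=r.read_camera(n)[:,:,::-1]; cv2.imwrite("pics/m_%s.png"%n,im)
    # mark: darkest spot along rail top line
    base=np.array([709,-25.0]); v=np.array([-.061,.998]); ks=np.arange(-10,220,1.)
    P=np.array([proj(n,[*(base+k*v),227]) for k in ks],np.float32)
    g=cv2.remap(cv2.cvtColor(im,cv2.COLOR_BGR2GRAY),P[:,0].reshape(1,-1),P[:,1].reshape(1,-1),cv2.INTER_LINEAR)[0].astype(int)
    print(n,g[::3].tolist())
    print([(np.round(x["location"],1).tolist(),round(x["confidence"],2)) for q in("mark","bail1") for x in r.recognise(n,q)[:3]])
```

```text
[ 585.23549152 -427.64652355  254.99150006] [ -0.4168913  -10.89277738  -2.35043666]
top [84, 86, 86, 85, 85, 83, 87, 90, 94, 92, 93, 93, 92, 92, 92, 91, 93, 93, 92, 68, 57, 85, 92, 94, 91, 91, 92, 89, 93, 92, 91, 91, 92, 92, 91, 91, 92, 88, 86, 85, 77, 75, 76, 80, 80, 86, 89, 89, 87, 79, 76, 79, 81, 81, 81, 81, 81, 84, 87, 88, 88, 87, 85, 89, 89, 87, 88, 87, 88, 88, 88, 89, 89, 89, 90, 88, 89]
[([315.8, 153.8], 0.67), ([316.4, 199.2], 0.92), ([379.5, 191.9], 0.62), ([278.0, 122.9], 0.51)]
scene [114, 113, 114, 114, 113, 113, 115, 121, 127, 128, 128, 128, 127, 127, 128, 128, 128, 128, 124, 102, 59, 91, 125, 128, 127, 127, 127, 127, 127, 127, 125, 125, 125, 126, 125, 125, 125, 124, 121, 120, 107, 113, 113, 115, 111, 113, 111, 119, 120, 119, 117, 112, 109, 108, 107, 105, 102, 99, 97, 80, 86, 111, 142, 148, 127, 120, 119, 119, 120, 120, 120, 120, 120, 120, 121, 120, 121]
[([368.9, 276.3], 0.61), ([388.2, 168.2], 0.94), ([323.3, 317.6], 0.85), ([351.1, 269.7], 0.75)]
```

The mark shows at k≈49 mm of the ≈145 mm needed. Going on.

>>> servo_tool(
  targets=[0.08,-0.03,0,0,0,0,0,0.08,-0.05,0,0,0,0,0,0.07,-0.06,0,0,0,0,0,0.06,-0.06,0,0,0,0,0,0.05,-0.08,0,0,0,0,0,0.04,-0.08,0,0,0,0,0,0.02,-0.09,0,0,0,0,0,0.02,-0.08,0,0,0,0,0,-0.01,-0.09,0,0,0,0,0,-0.01,-0.09,0,0,0,0,0,-0.03,-0.09,0,0,0,0,0,-0.04,-0.08,0,0,0,0,0],
)

```text
time: 25.25
tcp_pos: [535.1, -407.7, 256.1]
ee_rot: [3.131, 0.003, 1.631]
wrist_force: [12.1, 6.6, 3.9]
gripper_width: 0.005
finger_force: 5.7
```

>>> servo_tool(
  targets=[-0.05,-0.07,0,0,0,0,0,-0.06,-0.07,0,0,0,0,0,-0.07,-0.05,0,0,0,0,0,-0.08,-0.05,0,0,0,0,0,-0.09,-0.03,0,0,0,0,0,-0.09,-0.02,0,0,0,0,0,-0.09,0,0,0,0,0,0,-0.09,0.01,0,0,0,0,0,-0.08,0.02,0,0,0,0,0,-0.09,0.03,0,0,0,0,0,-0.07,0.05,0,0,0,0,0,-0.07,0.06,0,0,0,0,0],
)

```text
time: 26.75
tcp_pos: [525.5, -461.5, 252.8]
ee_rot: [-3.136, -0.007, 1.632]
wrist_force: [-5.6, 7.8, 1.6]
gripper_width: 0.004
finger_force: 3.5
```

```bash
cat >> h.py <<'E'
def mark():
    for n in("top","scene"):
        im=r.read_camera(n)[:,:,::-1]; cv2.imwrite("pics/m_%s.png"%n,im)
        ks=np.arange(40,190,1.); G=0
        for o in(-5,0,5):
            P=np.array([proj(n,[709+o-.061*k,-25+.998*k+.061*o,227]) for k in ks],np.float32)
            G=G+cv2.remap(cv2.cvtColor(im,cv2.COLOR_BGR2GRAY),P[:,0].reshape(1,-1),P[:,1].reshape(1,-1),cv2.INTER_LINEAR)[0].astype(int)/3
        print(n,[(int(ks[i]),int(G[i])) for i in range(40,len(ks),2)])
E
python3 - <<'E'
from h import *
s=r.get_state(); print(s["tcp_pos"],s["wrist_force"],s["time"]); mark()
arc(587.5,[.15]*9,start=[526.75,-463.46])
E
```

```text
[ 525.4912734  -461.46999718  252.78486149] [-5.6335248   7.76882031  1.62398287] 26.75
top [(80, 91), (82, 92), (84, 93), (86, 93), (88, 92), (90, 92), (92, 91), (94, 91), (96, 91), (98, 89), (100, 86), (102, 83), (104, 81), (106, 81), (108, 79), (110, 78), (112, 74), (114, 60), (116, 43), (118, 54), (120, 71), (122, 79), (124, 82), (126, 82), (128, 82), (130, 84), (132, 85), (134, 80), (136, 76), (138, 77), (140, 80), (142, 85), (144, 86), (146, 85), (148, 84), (150, 84), (152, 83), (154, 84), (156, 85), (158, 84), (160, 84), (162, 84), (164, 84), (166, 83), (168, 82), (170, 83), (172, 82), (174, 82), (176, 82), (178, 83), (180, 82), (182, 83), (184, 83), (186, 82), (188, 82)]
scene [(80, 130), (82, 132), (84, 134), (86, 135), (88, 135), (90, 135), (92, 135), (94, 134), (96, 133), (98, 128), (100, 121), (102, 117), (104, 116), (106, 117), (108, 114), (110, 109), (112, 105), (114, 99), (116, 71), (118, 57), (120, 76), (122, 94), (124, 110), (126, 115), (128, 119), (130, 119), (132, 121), (134, 121), (136, 120), (138, 120), (140, 121), (142, 121), (144, 120), (146, 120), (148, 119), (150, 118), (152, 116), (154, 112), (156, 106), (158, 101), (160, 99), (162, 97), (164, 95), (166, 89), (168, 83), (170, 87), (172, 105), (174, 130), (176, 155), (178, 165), (180, 155), (182, 132), (184, 118), (186, 117), (188, 117)]
-0.06,0.07,0,0,0,0,0, -0.05,0.07,0,0,0,0,0, -0.04,0.08,0,0,0,0,0, -0.02,0.09,0,0,0,0,0, -0.01,0.09,0,0,0,0,0, -0,0.09,0,0,0,0,0, 0.01,0.09,0,0,0,0,0, 0.03,0.08,0,0,0,0,0, 0.04,0.08,0,0,0,0,0
end 664.8493023426613 [ 571.4276866  -466.81623598]
```

Run:
```python
from h import *
b=cv2.imread("pics/m_top.png"); a=cv2.imread("pics/m_scene.png")
B=cv2.resize(b[115:175,260:310],(400,480),interpolation=cv2.INTER_CUBIC); A=cv2.resize(a[190:250,380:430],(400,480),interpolation=cv2.INTER_CUBIC)
cv2.imwrite("pics/s8.png",np.clip(np.hstack([B*1.6,A]),0,255))
```

```text
[ WARN:0@0.218] global loadsave.cpp:1063 imwrite_ Unsupported depth image for selected encoder is fallbacked to CV_8U.
```

View pics/s8.png

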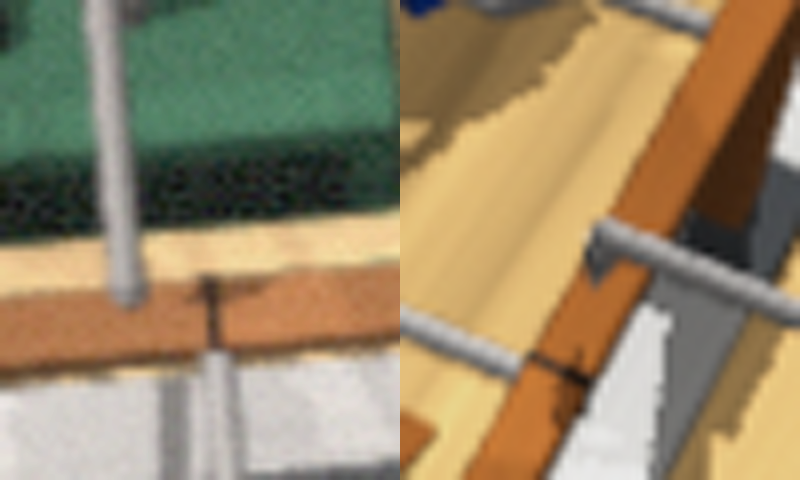

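Top view (left): the pointer rod end is at (128,295) and the mark at (212,315). Scene view (right): the pointer's cone tip is at (597,280) and the mark at (558,370).

Run:
```python
from h import *
T=lambda p:(260+p[0]/8-.0,115+p[1]/8); S=lambda p:(380+(p[0]-400)/8,190+p[1]/8)
v=np.array([-.061,.998,0])
print("tip scene",[ (z,atz("scene",S((597,280)),z)) for z in(241,243,245)])
for z in(243,255,265,275): print("rod top view",z,atz("top",T((127,293)),z),"rod end scene",atz("scene",S((605,232)),z))
print("mark",atz("top",T((212,315)),227),atz("scene",S((558,370)),227))
```

```text
tip scene [(241, array([699.9, 119.8, 241. ])), (243, array([700.2, 118.4, 243. ])), (245, array([700.6, 117. , 245. ]))]
rod top view 243 [701.2 113.7 243. ] rod end scene [693.9 136.5 243. ]
rod top view 255 [698.4 112.8 255. ] rod end scene [696.2 127.9 255. ]
rod top view 265 [696.1 112.  265. ] rod end scene [698.2 120.8 265. ]
rod top view 275 [693.8 111.2 275. ] rod end scene [700.1 113.6 275. ]
mark [697.7  90.  227. ] [702.6  91.7 227. ]
```

Run:
```python
from h import *
a=cv2.imread("pics/m_scene.png")
for _ in range(6): a=a
st=[r.read_camera("scene")[:,:,::-1].astype(float) for _ in range(6)]
m=np.mean(st,0); print(m[214:234,398:412,2].astype(int)); print("-"); print(m[214:234,398:412,0].astype(int))
print([ (z,proj("scene",np.array([694.5+4.9,111.5+1.7,z]))) for z in(275,265,255,243)])
```

```text
[[198 201 214 221 223 225 226 227 217 168 168 172 170 169]
 [199 209 220 223 225 226 227 226 203 163 174 172 170 170]
 [206 217 222 225 226 226 228 219 172 172 173 172 171 171]
 [215 221 224 226 226 220 194 186 173 167 171 172 172 173]
 [221 223 226 227 227 209 137 145 170 180 182 168 170 174]
 [223 226 227 227 226 200  94 115 135 163 169 168 187 183]
 [225 227 227 228 216 146  75  87 100 114 128 148 169 175]
 [226 227 228 228 206  76  87  78  76  80  94 109 121 141]
 [228 228 228 224 184  68  76  73  78 102 108  84  89 104]
 [228 228 228 218 157  94  63  73 107 156 157 142 124  84]
 [228 228 226 204 156 125  75 108 156 176 177 170 137  80]
 [228 228 220 179 174 154 112 157 175 177 174 157 109  86]
 [228 222 189 170 181 173 159 176 176 177 169 135  83 102]
 [228 216 163 180 180 178 177 177 178 174 155 106  91 109]
 [219 180 172 182 179 177 177 177 177 168 134 116 182 167]
 [193 159 179 179 178 177 177 178 173 150 118 171 217 208]
 [165 176 179 178 177 177 178 178 167 127 125 208 217 215]
 [162 181 179 178 177 177 178 174 149 115 173 217 216 216]
 [176 180 178 177 177 179 178 164 122 
[... 684 characters left out ...]
19  96  50  57  67  63  52  48  48  45  36  50]
 [121 122 113  69  47  56  68  54  48  48  46  41  35  66]
 [122 116  85  49  49  50  56  47  47  48  45  35  46  95]
 [122 109  52  47  48  48  48  47  48  46  41  40  76 107]
 [113  77  46  48  47  47  47  48  48  45  37  92 177 164]
 [ 92  46  48  47  47  47  47  48  46  39  67 159 214 204]
 [ 64  47  48  48  47  48  48  47  44  35 104 202 214 212]
 [ 47  49  48  48  47  47  47  45  39  67 159 214 213 213]
 [ 47  49  48  48  47  47  47  43  38 110 202 213 212 213]
 [ 49  49  48  44  39  48  46  38  68 161 213 212 214 215]]
[(275, array([405.3, 219. ])), (265, array([404.7, 221.3])), (255, array([404.1, 223.6])), (243, array([403.4, 226.3]))]
```

Run:
```python
from h import *
k=lambda P:(P[:2]-[709,-25])@[-.061,.998]
for p in((404.0,225.8),(404.,226.1),(403.8,226.5)): P=atz("scene",p,243); print(P,k(P))
for z in(265,272): P=atz("top",(260+127/8-.5,115+293/8-.5),z); print("rod top",P,k(P))
```

```text
[700.  115.3 243. ] 140.5684
[700.4 114.5 243. ] 139.7456
[700.6 113.1 243. ] 138.3362
rod top [697.3 113.1 265. ] 138.5375
rod top [695.7 112.6 272. ] 138.1361
```

Both views now agree that 22 mm remain (1.22 rad). Going on slowly.

>>> servo_tool(
  targets=[-0.06,0.07,0,0,0,0,0,-0.05,0.07,0,0,0,0,0,-0.04,0.08,0,0,0,0,0,-0.02,0.09,0,0,0,0,0,-0.01,0.09,0,0,0,0,0,0,0.09,0,0,0,0,0,0.01,0.05,0,0,0,0,0,0,0,0,0,0,0,0,0,0,0,0,0,0,0],
)

```text
time: 28.28
tcp_pos: [557.5, -471.7, 252.5]
ee_rot: [-3.135, -0.003, 1.632]
wrist_force: [-7.9, -0.6, -0.6]
gripper_width: 0.006
finger_force: 3.2
```

```bash
cat >> h.py <<'E'
def mk():
    for n in("top","scene"):
        im=np.mean([r.read_camera(n)[:,:,::-1].astype(float) for _ in range(4)],0).astype(np.float32)
        ks=np.arange(100,160,.5); v=[]
        for o in(-6,-3,0,3,6):
            P=np.array([proj(n,[709+o-.061*k,-25+.998*k+.061*o,227]) for k in ks],np.float32)
            g=cv2.remap(im[:,:,2].copy(),P[:,0].reshape(1,-1),P[:,1].reshape(1,-1),cv2.INTER_LINEAR)[0]
            v.append((ks[g.argmin()],int(g.min()),int(np.median(g))))
        print(n,[(float(a),b,c) for a,b,c in v])
E
python3 - <<'E'
from h import *
s=r.get_state(); print(s["tcp_pos"],s["wrist_force"],s["time"]); mk()
E
```

```text
[ 557.51975773 -471.67545345  252.48199042] [-7.87926178 -0.62967091 -0.5600031 ] 28.275
top [(133.5, 57, 113), (133.5, 63, 111), (135.0, 61, 107), (135.0, 48, 93), (135.0, 56, 94)]
scene [(135.0, 64, 178), (135.0, 87, 175), (135.0, 68, 167), (136.0, 92, 154), (134.5, 92, 148)]
```

>>> servo_tool(
  targets=[0.01,0.07,0,0,0,0,0,0.02,0.07,0,0,0,0,0,0,0,0,0,0,0,0,0,0,0,0,0,0,0],
)

```text
time: 29.18
tcp_pos: [566.2, -470.1, 252.8]
ee_rot: [-3.136, -0.001, 1.632]
wrist_force: [-6.9, -2.2, -1.9]
gripper_width: 0.007
finger_force: 2.9
```

Run:
```python
from h import *
s=r.get_state(); print(s["tcp_pos"],s["wrist_force"],s["time"]); mk()
```

```text
[ 566.19677413 -470.05324463  252.77954935] [-6.94012065 -2.22127781 -1.86785904] 29.175
top [(138.0, 60, 114), (138.0, 53, 112), (138.0, 58, 110), (137.5, 73, 95), (137.0, 70, 98)]
scene [(138.5, 61, 177), (139.5, 81, 174), (138.5, 72, 166), (140.0, 74, 153), (138.5, 98, 145)]
```

Mark at 137.8 of 138.3 mm (top) and 139.0 of 139.7 mm (scene), so it is aligned within about 1 mm. Backing off, rising and moving clear.

>>> servo_tool(
  targets=[-0.02,-0.08,0,0,0,0,0,-0.01,-0.06,0,0,0,0,0,0,0,-0.4,0,0,0,0,0,0,-0.8,0,0,0,0,0,0,-0.9,0,0,0,0,0,0,-0.9,0,0,0,0,0,-0.8,-0.3,0,0,0,0,0,-0.8,-0.2,0,0,0,0,0,-0.8,0,0,0,0,0,0,0,0,0,0,0,0],
)

```text
time: 30.82
tcp_pos: [413.6, -480.7, 465.1]
ee_rot: [-3.141, 0.001, 1.629]
wrist_force: [0.9, -0.5, -0.2]
gripper_width: 0.004
finger_force: 0.0
```

>>> servo_tool(
  targets=[0,0,0,0,0,0,0,0,0,0,0,0,0,0,0,0,0,0,0,0,0,0,0,0,0,0,0,0,0,0,0,0,0,0,0,0,0,0,0,0,0,0,0,0,0,0,0,0,0,0,0,0,0,0,0,0,0,0,0,0,0,0,0,0,0,0,0,0,0,0,0,0,0,0,0,0,0,0,0,0,0,0,0,0],
)

```text
time: 32.33
tcp_pos: [416.2, -480.6, 464.1]
ee_rot: [-3.141, 0.0, 1.632]
wrist_force: [-0.3, 0.2, 0.4]
gripper_width: 0.007
finger_force: 0.0
```

Run:
```python
from h import *
s=r.get_state(); print(s["tcp_pos"],s["wrist_force"],s["time"]); mk()
a=r.read_camera("scene")[:,:,::-1].copy(); A=r.read_camera("scene")[:,:,::-1]
cv2.imwrite("pics/s9.png",cv2.resize(a[110:410,150:550],(800,600),interpolation=cv2.INTER_CUBIC))
```

```text
[ 416.23338221 -480.62014961  464.08999044] [-0.29493837  0.22379953  0.42682413] 32.325
top [(138.0, 60, 114), (138.0, 53, 112), (138.0, 60, 108), (137.5, 76, 94), (137.0, 76, 99)]
scene [(138.5, 63, 186), (139.5, 84, 181), (138.5, 74, 172), (140.0, 76, 149), (100.0, 98, 151)]
```

View pics/s9.png

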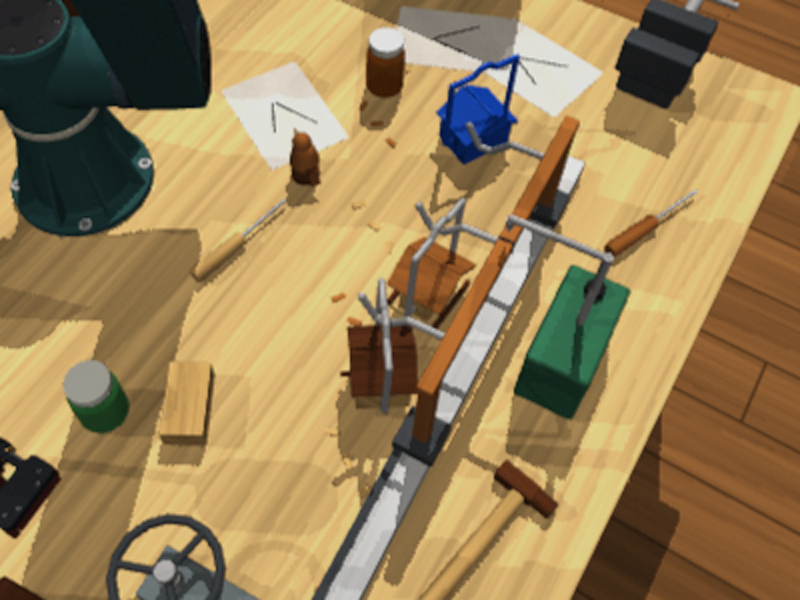

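The mark is under the pointer at crop (510,232). Both houses hang and the jars stand. House1 is yawed on hook1 (bail from (382,285) to (387,350)). I'll check its crook position and that everything is still.

>>> servo_tool(
  targets=[0,0,0,0,0,0,0,0,0,0,0,0,0,0,0,0,0,0,0,0,0,0,0,0,0,0,0,0,0,0,0,0,0,0,0,0,0,0,0,0,0,0,0,0,0,0,0,0,0,0,0,0,0,0,0,0],
)

```text
time: 33.83
tcp_pos: [416.2, -480.6, 464.1]
ee_rot: [-3.142, 0.0, 1.632]
wrist_force: [1.1, 0.3, -0.7]
gripper_width: 0.006
finger_force: 0.0
```

Run:
```python
from h import *
z=cv2.imread("pics/s9.png")
h=np.array([623.8,-190.7])+138.5*np.array([-.061,.998])
F=lambda P:((proj("scene",P)-[150,110])*2).round(0)
print("crook1 expect",F([*h,197]))
for yaw in(3.5,-20,-25,-30,-35):
    u=np.array([-np.sin(np.radians(yaw)),np.cos(np.radians(yaw))]); print(yaw,[F([*(h+k*u),185]) for k in(62,-62)])
fr=[]
for i in range(6):
    fr.append(r.read_camera("scene").astype(float))
old=cv2.imread("pics/s9.png")
c=cv2.resize(fr[-1][110:410,150:550,::-1],(800,600),interpolation=cv2.INTER_CUBIC)
d=np.abs(c-old).mean(2)
print("diff houses",d[180:430,330:480].mean(),(d[180:430,330:480]>25).sum(),"ref",d[450:600,250:480].mean(),"gray",(d>25).sum())
```

```text
crook1 expect [382. 315.]
3.5 [array([404., 283.]), array([358., 358.])]
-20 [array([419., 294.]), array([343., 347.])]
-25 [array([421., 297.]), array([340., 343.])]
-30 [array([424., 300.]), array([338., 340.])]
-35 [array([426., 304.]), array([336., 337.])]
diff houses 4.520128774278429 1587 ref 0.802450347163251 gray 1666
```

The crook is in place at (384,318), expected (382,315), but something is still moving. I'll wait for it to settle.

>>> servo_tool(
  targets=[0,0,0,0,0,0,0,0,0,0,0,0,0,0,0,0,0,0,0,0,0,0,0,0,0,0,0,0,0,0,0,0,0,0,0,0,0,0,0,0,0,0,0,0,0,0,0,0,0,0,0,0,0,0,0,0,0,0,0,0,0,0,0,0,0,0,0,0,0,0,0,0,0,0,0,0,0,0,0,0,0,0,0,0],
)

```text
time: 35.62
tcp_pos: [416.2, -480.6, 464.1]
ee_rot: [-3.141, 0.0, 1.632]
wrist_force: [-0.4, -0.5, 0.6]
gripper_width: 0.006
finger_force: 0.0
```

>>> servo_tool(
  targets=[0,0,0,0,0,0,0,0,0,0,0,0,0,0,0,0,0,0,0,0,0,0,0,0,0,0,0,0,0,0,0,0,0,0,0,0,0,0,0,0,0,0,0,0,0,0,0,0,0,0,0,0,0,0,0,0,0,0,0,0,0,0,0,0,0,0,0,0,0,0,0,0,0,0,0,0,0,0,0,0,0,0,0,0],
)

```text
time: 37.12
tcp_pos: [416.2, -480.6, 464.1]
ee_rot: [-3.142, 0.0, 1.632]
wrist_force: [-0.3, -0.6, 0.0]
gripper_width: 0.006
finger_force: 0.0
```

```bash
cat > st.py <<'E'
from h import *
f=[]
for i in range(14): f.append(r.read_camera("scene").astype(np.float32)[190:330,300:400])
m0=np.mean(f[:3],0)
for i in range(3,14): print(i,int((np.abs(f[i]-m0).mean(2)>20).sum()),end=" | ")
print(r.get_state()["time"])
import os
if os.path.exists("last.npy"): print("vs last",int((np.abs(f[-1]-np.load("last.npy")).mean(2)>20).sum()))
np.save("last.npy",f[-1])
E
python3 st.py
```

```text
3 0 | 4 0 | 5 0 | 6 0 | 7 0 | 8 0 | 9 0 | 10 0 | 11 0 | 12 0 | 13 1 | 37.825
```

```bash
python3 st.py
python3 - <<'E'
from h import *
v=np.array([-.061,.998])
for n in("scene","top"):
    hsv=cv2.cvtColor(r.read_camera(n),cv2.COLOR_RGB2HSV); sat=hsv[:,:,1].astype(np.float32)
    for nm,b in(("house1",(623.8,-190.7)),("house3",(614,-31))):
        h0=np.array(b)+138.5*v; res=[]
        for dx in range(-12,13,4):
            for dy in range(-8,9,4):
                for yaw in range(-80,90,4):
                    u=np.array([-np.sin(np.radians(yaw)),np.cos(np.radians(yaw))]); c=h0+[dx,dy]
                    P=np.array([proj(n,[*(c+k*u),185]) for k in(-58,-50,-42,-34,-26,26,34,42,50,58)]+[proj(n,[*c,197])],np.float32)
                    g=cv2.remap(sat,P[:,0].reshape(1,-1),P[:,1].reshape(1,-1),cv2.INTER_LINEAR)
                    res.append((float(g.mean()),dx,dy,yaw))
        print(n,nm,[tuple(np.round(x,0)) for x in sorted(res)[:4]])
for q in("jar1","bail1","house1"): print(q,[(np.round(d["location"]).tolist(),round(d["confidence"],2)) for d in r.recognise("scene",q)][:4])
E
```

```text
3 0 | 4 0 | 5 0 | 6 0 | 7 0 | 8 0 | 9 0 | 10 0 | 11 0 | 12 0 | 13 0 | 38.525
vs last 1
scene house1 [(np.float64(7.0), np.float64(4.0), np.float64(0.0), np.float64(36.0)), (np.float64(8.0), np.float64(8.0), np.float64(-8.0), np.float64(36.0)), (np.float64(8.0), np.float64(8.0), np.float64(-4.0), np.float64(36.0)), (np.float64(9.0), np.float64(4.0), np.float64(-4.0), np.float64(36.0))]
scene house3 [(np.float64(11.0), np.float64(0.0), np.float64(-8.0), np.float64(0.0)), (np.float64(12.0), np.float64(0.0), np.float64(0.0), np.float64(-4.0)), (np.float64(12.0), np.float64(0.0), np.float64(-4.0), np.float64(0.0)), (np.float64(12.0), np.float64(0.0), np.float64(4.0), np.float64(-4.0))]
top house1 [(np.float64(13.0), np.float64(8.0), np.float64(-8.0), np.float64(36.0)), (np.float64(14.0), np.float64(0.0), np.float64(0.0), np.float64(36.0)), (np.float64(14.0), np.float64(4.0), np.float64(0.0), np.float64(36.0)), (np.float64(14.0), np.float64(4.0), np.float64(-4.0), np.float64(36.0))]
top house3 [(np.float64(15.0), np.float64(0.0), np.float64(0.0), np.float64(0.0)), (np.float64(15.0), np.float64(0.0), np.float64(-4.0), np.float64(-4.0)), (np.float64(15.0), np.float64(0.0), np.float64(4.0), np.float64(-4.0)), (np.float64(15.0), np.float64(0.0), np.float64(4.0), np.float64(0.0))]
jar1 [([197.0, 307.0], 0.85), ([342.0, 139.0], 0.82)]
bail1 [([365.0, 248.0], 0.83), ([337.0, 296.0], 0.74), ([383.0, 172.0], 0.6)]
house1 [([366.0, 247.0], 0.88), ([385.0, 168.0], 0.86), ([341.0, 291.0], 0.72)]
```

Both houses are centred on their hooks and still. House1 is only turned about its vertical axis. Handing in.

```bash
python3 -c "
from plant import r
print(r.sign_off())"
```

```text
the job is handed in; nothing more can be done
None
```

Job handed in: house3 hangs on hook2 and house1 on hook1 (house2 was absent), both by the crook and still at the last check. House1 is turned about 33° out of line with the rail. The mark measured within 1 mm of the pointer, and both jars are standing.

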